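Set out the coat-rack samples

ROBOT

A 6-joint arm with a two-finger parallel gripper is mounted at the origin on the work surface. World frame = base frame: x ahead of the robot, y to its left, z up, the work surface at z = 0. Lengths are in mm, angles in rad, forces in N, time in s.
With the tool pointing down it reaches from about 350 to 850 mm from the base axis. Payload 8.1 kg.
Tool frame: the origin (TCP) lies midway between the tips of the shut fingers; the grasp point (between the pads) lies 19 mm behind it; z points along the fingers, y is the line along which they close (so a half turn about z gives the same grasp; the last joint's range is limited). The gripper opens to 93 mm and grips with 3 to 60 N. Pads are 15 mm wide; open, the fingers measure 128 mm over their backs; the gripper's body (75 mm by 188 mm) begins 65 mm behind the grasp point.
Start: joints at [-1.326, 0.13, 1.488, -0, 1.523, -0.085], TCP at [194.332, -567.662, 218.635] pointing down, gripper open.
Joint ranges: [-2.96, 2.96], [-0.89, 2.26], [0.02, 2.5], [-1.34, 4.48], [0, 2.73], [-2.66, 2.66]. Speed limits (rad/s): [2.39, 2.39, 2.79, 3.14, 3.14, 3.14].

INTERFACE

Orientations are given as [roll, pitch, yaw] about the fixed x, y, z axes, in that order (R = Rz(yaw) Ry(pitch) Rx(roll)).
In Python, from cell import robot gives the robot as it stands.
- The arm moves only by the shell command python3 -m creep 'ROWS' [FORCE]. ROWS is JSON, a list of rows, each a list of 7 numbers: the turn, a rotation vector about the tool's x, y, z in rad, then the shift along the tool's x, y, z in cm, then the closure, from -1 (fully open) to 1 (shut). In form: [[wx, wy, wz, dx, dy, dz, gripper], ...]. A call has 1 to 12 rows; each row is the pose to reach, as a shift and turn from the pose commanded when the call began, along the tool's axes at that moment; what a row does not reach only later rows make up. A row lasts 1/12 s, in which the tool goes at most 41.7 mm and 7.16 degrees, less where a joint would pass 70% of its speed; a pose out of reach is approached as far as the arm can. A call with a gripper value outside its range is refused whole. The fingers move at their own pace and stop on an object; FORCE is the grip in N (left out, the last holds). Time passes only in rows, so rows that repeat a pose let the fingers close. It gives the time, the measured TCP pose, the force, the opening and the grip force at its end, in the units of the state.
- robot.state(): the state, without advancing time (a new reading comes with each control period).
- robot.grab_frame(name): name is "side" or "top" or "wrist"; returns a dict with "pixels" (480x640x3 uint8, blue, green, red), "fov_y" (degrees; the focal length in pixels is half the picture's height over the tangent of half this angle, whatever the lens; pixels are square), "cx", "cy" (the principal point, pixels), "k1" (the pictures are not rectified: a ray, as slopes to the right and down, at radius r is drawn at 1 + k1 r^2 times it, then the intrinsics apply), "origin" and "orientation" of the camera in the world; the wrist camera has in their place "hand_eye" (4x4, takes a point from camera to tool coordinates, whose origin is the TCP and whose axes are the flange's). Camera axes: x right, y down, z forward; pixel columns grow to the right and rows downward; lengths in mm; the calibration is good to about 2 mm. A picture is of the moment at which its call begins: read the wrist's pose just before it. There is no depth.
- robot.hand_in(): hands the job in; it is judged then, once.
Trained networks look in a picture, given as the dict that the camera call returned (one of the last four; its "shot" number tells which), for a name from the list of things; names that differ only in an ending like _2 or _b are one class to them, and where a whole thing is asked for, a point or a joint stands for the part that bears it (a point fixed in the world has none). Each returns a list of dicts, best first, with "score" (0 to 1); they miss things now and then, are a little off and sometimes report something else, mostly with a low value. They report only what shows in the picture. A call takes as long as a camera call. They do not tell look-alikes from the thing itself.
- robot.boxes_of(picture, name): "centre" ([x, y, z] in mm, in world coordinates, good to about 4 mm: the middle of the surface that is visible of it).
- robot.cut_out(picture, name): "region" (480x640 bool, what is visible of it).
The state is a dict: "t": time; "joint_positions": joint angles; "joint_vel": joint speeds; "effort": joint torques, N m; "position": TCP position; "orientation": TCP orientation; "force": force on the tool from outside, world axes, zero at the start; "wrist_torque": the same for the moment, N m; "gripper_width": finger opening in mm; "grip_force": force on a finger pad.
Only numpy, scipy, OpenCV 4.12 (cv2) and the standard library are available. Lean on these libraries where they do the work, as an engineer would, in place of code of your own. Each camera call takes 0.05 s, during which the arm holds its last target. There are 200 camera calls.

TASK

Set out one of each coat-rack part for the visitors. Seen from the robot: the long black rail lies flat midway between the wooden plinth and the cardboard carton, lengthwise along the line that joins their centres; the short black block lies flat behind the middle of the rail (on the side away from the robot), parallel to it with a clear gap of about 40 mm; the round steel plate lies centred on top of the plinth, and the black knob stands upright, centred on top of the plate. Leave the mug and the tape roll standing where they are.

Things in the scene. Friction and masses are not known exactly. Their poses are not given: they have to be found in the camera images.
- rail_mid (a point): Centre of the long black rail: a loose flat bar 160 long (its x), 34 wide (its y), 24 high, with two small flush brass studs in its top, about 120 g. This point is half-way up (12 mm above its underside). It starts flat on the bench in the row of parts nearest the robot; either way round is the same.
- block_mid (a point): Centre of the short black block: a loose flat bar 70 long (its x), 34 wide (its y), 24 high, with one small flush brass stud in its top, about 60 g. This point is half-way up (12 mm above its underside). It starts flat on the bench in the near row.
- plate_mid (a point): Centre of the round steel wall plate: a loose disc 56 in diameter and 20 high, about 150 g, lying flat. This point is half-way up (10 mm above its underside). It starts on the bench in the near row.
- knob_mid (a point): Centre of the turned black knob: a loose upright knob 32 in diameter and 40 high with a flat foot and a brass dot on top, about 50 g; grip it like a plain cylinder. This point is half-way up (20 mm above its foot). It starts standing on the bench in the near row.
- plinth: The plinth: a fixed light-wood slab, 90 by 90, 24 high, in the far row. Origin: centre of its underside; z up; its y axis lies along the line that joins the centres of plinth and carton, its x axis points away from the robot. It may be the left or the right one of the two. Plinth and carton stand 360 mm apart, centre to centre.
- carton: The carton: a fixed open cardboard box, 80 (its x) by 110 (its y), 50 high, filled with three black blocks standing below the rim; the two folded-out flaps on its y sides reach about 20 mm further. Origin: centre of its underside; z up; its y axis lies along the line to the plinth, its x axis points away from the robot.
- mug: Bystander: a white mug 76 in diameter, 90 high, standing to the left of the work. Origin: centre of its underside.
- tape: Bystander: a paper tape roll 90 in diameter, 25 high, lying flat to the right of the work. Origin: centre of its underside.
Mind the look-alikes: they are no part of the job. There is more than one size of the part that bears plate_mid; the job needs the middle-sized.

How it is judged:
By the outcome, as a careful person would: the job done as asked, in the order asked, and still so for the second after the job is handed in, with the robot touching nothing.
It also fails if it takes over 106 s, if anything falls off the work surface, if the arm or the gripper's body presses on something with over 40 N, if the wrist force passes 120 N, or if a joint passes its speed limit or range.

## Working session

There is one attempt and no reset: what is moved stays moved. The work goes in short steps, Python scripts to look and compute and a shell command to move; the robot and the scene stay as the last step left them, time stands still between calls to the robot, and variables do not carry over. Pictures are saved under pics/ and viewed, at most 14 in all, crops included, and the job is handed in when it is done.

```bash
ls; mkdir -p pics; cat > h.py <<'E'
import numpy as np, cv2
from cell import robot
from scipy.spatial.transform import Rotation as R
def cam(p):
    f=240/np.tan(np.radians(p['fov_y'])/2)
    return f
def pose(p,st=None):
    if 'hand_eye' in p:
        T=np.eye(4);T[:3,:3]=R.from_euler('xyz',st['orientation']).as_matrix();T[:3,3]=st['position']
        return T@np.array(p['hand_eye'])
    T=np.eye(4);o=np.array(p['orientation'])
    T[:3,:3]=o if o.shape==(3,3) else R.from_euler('xyz',o).as_matrix();T[:3,3]=p['origin'];return T
def px2w(p,uv,z,st=None):
    f=cam(p);uv=np.atleast_2d(uv).astype(float)
    d=(uv-[p['cx'],p['cy']])/f;s=d.copy()
    for _ in range(20): s=d/(1+p['k1']*(s**2).sum(1,keepdims=True))
    T=pose(p,st);r=np.c_[s,np.ones(len(s))]@T[:3,:3].T
    return T[:3,3]+r*((z-T[2,3])/r[:,2])[:,None]
def w2px(p,w,st=None):
    T=pose(p,st);q=(np.atleast_2d(w)-T[:3,3])@T[:3,:3];s=q[:,:2]/q[:,2:]
    return s*(1+p['k1']*(s**2).sum(1,keepdims=True))*cam(p)+[p['cx'],p['cy']]
E
python3 - <<'E'
from h import *
st=robot.state();print(st)
for n in ['top','side']:
    p=robot.grab_frame(n);cv2.imwrite(f'pics/{n}0.png',p['pixels'])
    print({k:v for k,v in p.items() if k!='pixels'})
    for k in ['rail_mid','block_mid','plate_mid','knob_mid','plinth','carton','mug','tape']:
        for b in robot.boxes_of(p,k): print(n,k,round(b['score'],2),np.round(b['centre']),w2px(p,b['centre']).round())
E
```

```text
pics
{'t': 0.0, 'joint_positions': array([-1.32639191e+00,  1.31163144e-01,  1.48924206e+00,  1.15036062e-05,
        1.52300819e+00, -8.54244438e-02]), 'joint_vel': array([-0.00090371,  0.00050376, -0.00065299, -0.00018854, -0.0010189 ,
        0.00021017]), 'effort': array([ 1.05353363e-03, -5.59828699e+01, -4.91761065e+01,  7.69503484e-02,
        3.52477888e-02, -2.23819352e-04]), 'position': array([ 194.20449306, -567.11121003,  217.60671183]), 'orientation': array([-3.13977954e+00, -1.66793887e-04,  3.29828151e-01]), 'force': array([ 0.3865931 , -0.29615731,  0.67519443]), 'wrist_torque': array([ 0.00782763, -0.02147238,  0.03722033]), 'grip_force': 0.0, 'gripper_width': 92.96720341545704}
{'fov_y': 55.71979959507405, 'cx': 314.15205006003157, 'cy': 244.44932481381207, 'k1': 0.03460502184118488, 'origin': array([ 329.42108961,  -20.64959326, 1022.74239348]), 'orientation': array([-2.9704911 ,  0.01904879, -1.59675633]), 'shot': 1}
top rail_mid 0.72 [425. 255.  22.] [[197. 283.]]
top block_mid 0.75 [ 429. -259.   27.] [[431. 274.]]
top plate_mid 0.72 [429.  94.  21.] [[270. 279.
[... 485 characters left out ...]
0.30070442,  932.95024481]), 'orientation': array([-2.41467237,  0.01388526, -0.22235317]), 'shot': 2}
side rail_mid 0.82 [427. 245.  21.] [[287. 177.]]
side block_mid 0.74 [ 431. -270.   23.] [[335. 356.]]
side plate_mid 0.71 [453.  -1.  13.] [[317. 251.]]
side plate_mid 0.7 [432.  86.  19.] [[301. 223.]]
side plate_mid 0.6 [355. -29.  28.] [[274. 264.]]
side knob_mid 0.55 [ 424. -101.   36.] [[313. 283.]]
side plinth 0.6 [590. 178.  25.] [[358. 183.]]
side plinth 0.53 [429. 243.  21.] [[288. 177.]]
side carton 0.65 [ 618. -178.   43.] [[417. 292.]]
side carton 0.34 [ 430. -270.   26.] [[334. 356.]]
side mug 0.96 [538. 400.  61.] [[318. 120.]]
side tape 0.9 [ 597. -425.   26.] [[449. 413.]]
```

View pics/top0.png

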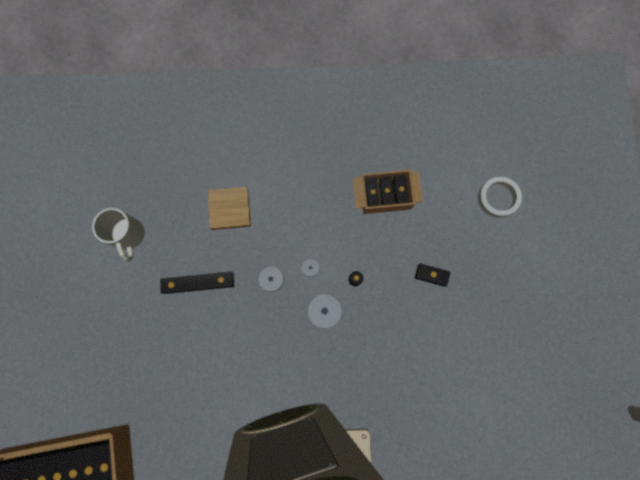

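View pics/side0.png

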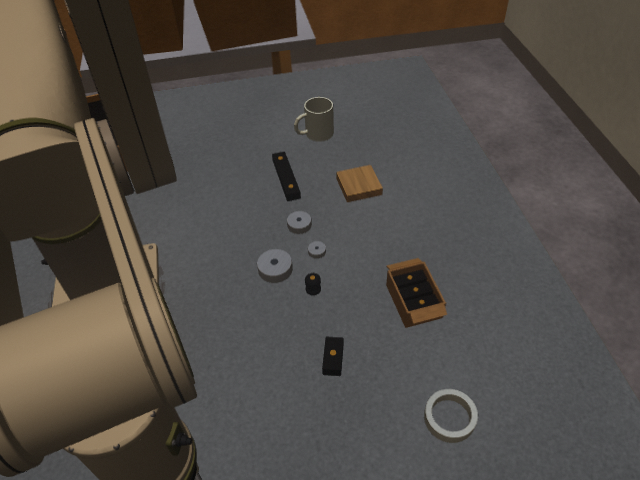

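The discs sit at top-view pixels (270,279), (310,267) and (323,313). The last is the largest and (310,267) the smallest, so (270,279) looks like the middle one. There is one loose rail at (197,283), one loose block at (431,274) and one knob at (356,279). The blocks inside the carton at (387,189) and the tray at bottom left are look-alikes. Next I'll fit models to the masks.

```bash
cat >> h.py <<'E'
from scipy.optimize import minimize
def box(L,W,H,L2=None,W2=None):
    L2=L2 or L;W2=W2 or W
    return np.array([[a*l/2,b*w/2,z] for l,w,z in((L,W,0),(L2,W2,H)) for a in(-1,1) for b in(-1,1)])
def cyl(D,H):
    t=np.linspace(0,2*np.pi,40);return np.vstack([np.c_[D/2*np.cos(t),D/2*np.sin(t),0*t+z] for z in(0,H)])
def fit(p,mask,model,x0,st=None,z0=0):
    """(x,y,yaw) whose filled silhouette best matches mask (IoU), subpixel x4 in a crop"""
    ys,xs=np.nonzero(mask);o=np.array([xs.min()-25,ys.min()-25]);n=np.array([xs.max()+25,ys.max()+25])-o
    S=4 if n.max()<250 else 2
    M=cv2.warpAffine(mask.astype(np.float32),np.float32([[S,0,-S*o[0]+(S-1)/2],[0,S,-S*o[1]+(S-1)/2]]),(int(n[0]*S),int(n[1]*S)))>.5
    def cost(v):
        w=model@R.from_euler('z',v[2]/50).as_matrix().T+[v[0],v[1],z0]
        q=((w2px(p,w,st)-o)*S+(S-1)/2)
        I=np.zeros(M.shape,np.uint8);cv2.fillConvexPoly(I,cv2.convexHull(np.round(q*16).astype(np.int32)),1,shift=4)
        I=I>0;return 1-(I&M).sum()/(I|M).sum()
    best=None
    for a in x0[2]:
        s=np.array([x0[0],x0[1],a*50])
        r=minimize(cost,s,method='Nelder-Mead',options=dict(initial_simplex=s+np.array([[0,0,0],[12,0,0],[0,12,0],[0,0,12]]),xatol=.05,fatol=1e-5))
        if best is None or r.fun<best.fun: best=r
    v=best.x;return v[0],v[1],v[2]/50,1-best.fun
E
cat > m.py <<'E'
from h import *
M=dict(rail_mid=box(160,34,24),block_mid=box(70,34,24),plate_mid=cyl(56,20),knob_mid=cyl(32,40),plinth=box(90,90,24),carton=box(80,110,50,80,150))
A=dict(rail_mid=[1.2,1.57,1.9],block_mid=[1.,1.57,2.],plate_mid=[0],knob_mid=[0],plinth=[-.2,0,.2],carton=[-.2,0,.2])
for n in ['top','side']:
    p=robot.grab_frame(n)
    for k in M:
        for b in robot.cut_out(p,k):
            m=b['region']
            if b['score']<.4 or m.sum()<20: continue
            c=np.argwhere(m).mean(0)[::-1];w=px2w(p,c,15)[0]
            f=fit(p,m,M[k],[w[0],w[1],A[k]])
            e=''
            if k=='plate_mid':
                e=[(D,round(fit(p,m,cyl(D,20),[w[0],w[1],[0]])[3],2)) for D in (30,40,50,56,62,70,80)]
            print(n,k,round(b['score'],2),c.round(),np.round(f,3),e)
E
python3 m.py
```

```text
top rail_mid 0.95 [197. 282.] [426.279 256.515   1.642   0.961] 
top rail_mid 0.75 [432. 275.] [ 440.569 -218.956    1.321    0.505] 
top block_mid 0.79 [433. 275.] [ 428.053 -265.37     1.297    0.905] 
top plate_mid 0.64 [271. 279.] [4.29475e+02 9.18980e+01 2.64000e-01 9.29000e-01] [(30, np.float64(0.33)), (40, np.float64(0.57)), (50, np.float64(0.87)), (56, np.float64(0.93)), (62, np.float64(0.77)), (70, np.float64(0.61)), (80, np.float64(0.47))]
top plate_mid 0.55 [324. 311.] [ 3.49087e+02 -2.58100e+01  7.10000e-02  5.93000e-01] [(30, np.float64(0.17)), (40, np.float64(0.3)), (50, np.float64(0.47)), (56, np.float64(0.59)), (62, np.float64(0.72)), (70, np.float64(0.92)), (80, np.float64(0.84))]
top plate_mid 0.47 [310. 267.] [4.59316e+02 1.80900e+00 1.90000e-02 5.11000e-01] [(30, np.float64(0.6)), (40, np.float64(0.95)), (50, np.float64(0.64)), (56, np.float64(0.51)), (62, np.float64(0.42)), (70, np.float64(0.33)), (80, np.float64(0.26))]
top knob_mid 0.56 [356. 278.] [ 4.22432e+02 -9.61740e+01  1.37000e-01  7.09000e-01] 
top plinth 0.87 [229. 208.] [5.94663e+02 1.87314e+02 6.1000
[... 617 characters left out ...]
e+01 1.67000e-01 9.48000e-01] [(30, np.float64(0.39)), (40, np.float64(0.6)), (50, np.float64(0.86)), (56, np.float64(0.95)), (62, np.float64(0.82)), (70, np.float64(0.67)), (80, np.float64(0.53))]
side plate_mid 0.54 [316. 249.] [ 4.50427e+02  1.63590e+01 -1.69000e-01  5.01000e-01] [(30, np.float64(0.74)), (40, np.float64(0.87)), (50, np.float64(0.61)), (56, np.float64(0.5)), (62, np.float64(0.42)), (70, np.float64(0.34)), (80, np.float64(0.27))]
side knob_mid 0.56 [313. 283.] [ 4.25037e+02 -9.12710e+01  1.10000e-01  8.70000e-01] 
side plinth 0.94 [359. 183.] [5.95593e+02 1.93658e+02 7.50000e-02 9.66000e-01] 
side carton 0.85 [415. 292.] [ 6.19253e+02 -1.68804e+02  6.30000e-02  9.31000e-01]
```

Plate choice confirmed: the disc at (271,279) fits 56 mm (the others fit about 40 and 75 mm). First move is past the block towards the rail.

```bash
cat > d.py <<'E'
import sys
from h import *
def delta(x,y,z,yaw):
    st=robot.state();A=R.from_euler('xyz',st['orientation']);B=R.from_euler('xyz',[np.pi,0,yaw])
    print('rot',(A.inv()*B).as_rotvec().round(3),'cm',(A.inv().apply(np.array([x,y,z])-st['position'])/10).round(2),'| at',st['position'].round(1),st['orientation'].round(3),'t',round(st['t'],1),'w',round(st['gripper_width'],1),'F',st['force'].round(1))
if __name__=='__main__':
    v=[float(a) for a in sys.argv[1:]]
    for i in range(0,len(v),4): delta(*v[i:i+4])
E
python3 d.py 430 -200 200 1.0 426 260 200 1.645; python3 -c "
from h import *
print(np.round(robot.grab_frame('wrist')['hand_eye'],3))"
```

```text
rot [ 0.    0.   -0.67] cm [ 34.2  -27.15   1.86] | at [ 194.4 -567.7  218.7] [3.142 0.    0.33 ] t 1.6 w 92.9 F [ 0.1 -0.3 -0.9]
rot [ 0.     0.    -1.315] cm [ 48.72 -70.8    1.86] | at [ 194.4 -567.7  218.7] [3.142 0.    0.33 ] t 1.6 w 92.9 F [ 0.1 -0.3 -0.9]
[[-0.00000e+00 -9.57000e-01 -2.91000e-01  7.99030e+01]
 [ 1.00000e+00 -0.00000e+00  1.00000e-03  2.59000e-01]
 [-1.00000e-03 -2.91000e-01  9.57000e-01 -1.65496e+02]
 [ 0.00000e+00  0.00000e+00  0.00000e+00  1.00000e+00]]
```

```bash
python3 -m creep '[[0,0,-0.67,34,-27,1.9,-1],[0,0,-0.67,34,-27,1.9,-1],[0,0,-0.67,34,-27,1.9,-1],[0,0,-0.67,34,-27,1.9,-1],[0,0,-0.67,34,-27,1.9,-1],[0,0,-0.67,34,-27,1.9,-1],[0,0,-0.67,34,-27,1.9,-1],[0,0,-0.67,34,-27,1.9,-1],[0,0,-0.67,34,-27,1.9,-1],[0,0,-0.67,34,-27,1.9,-1],[0,0,-0.67,34,-27,1.9,-1]]'; python3 d.py 426 260 170 1.645
```

```text
t: 2.57
position: [430.3, -198.2, 199.7]
orientation: [3.141, -0.002, 1.002]
force: [0.2, -0.5, 0.3]
gripper_width: 92.9
grip_force: 0.0
rot [ 0.001 -0.001 -0.643] cm [ 38.37 -25.03   3.02] | at [ 430.3 -198.2  199.7] [ 3.141e+00 -2.000e-03  1.002e+00] t 2.6 w 92.9 F [ 0.2 -0.5  0.3]
```

```bash
python3 -m creep '[[0,0,-0.643,38.4,-25,3,-1],[0,0,-0.643,38.4,-25,3,-1],[0,0,-0.643,38.4,-25,3,-1],[0,0,-0.643,38.4,-25,3,-1],[0,0,-0.643,38.4,-25,3,-1],[0,0,-0.643,38.4,-25,3,-1],[0,0,-0.643,38.4,-25,3,-1],[0,0,-0.643,38.4,-25,3,-1],[0,0,-0.643,38.4,-25,3,-1],[0,0,-0.643,38.4,-25,3,-1],[0,0,-0.643,38.4,-25,3,-1],[0,0,-0.643,38.4,-25,3,-1]]'
cat > wm.py <<'E'
import sys
from h import *
from m0 import M,A
def look(k,z0=0,file=None):
    st=robot.state();p=robot.grab_frame('wrist')
    if file: cv2.imwrite(file,p['pixels'])
    for b in robot.cut_out(p,k)[:3]:
        m=b['region'];c=np.argwhere(m).mean(0)[::-1];w=px2w(p,c,z0+15,st)[0]
        print(k,round(b['score'],2),c.round(),np.round(fit(p,m,M[k],[w[0],w[1],A[k]],st,z0),3))
if __name__=='__main__': look(sys.argv[1],float(sys.argv[2]),sys.argv[3] if len(sys.argv)>3 else None)
E
sed -n 2,3p m.py | sed '1i from h import *' > m0.py
python3 wm.py rail_mid 0 pics/w1.png; python3 d.py 426 260 170 1.645
```

```text
t: 3.57
position: [424.3, 262.2, 169.1]
orientation: [-3.141, -0.003, 1.648]
force: [0.3, 0.3, 0.4]
gripper_width: 93.3
grip_force: 0.0
rail_mid 0.71 [321. 224.] [425.74  259.456   1.644   0.97 ]
rot [-0.001  0.001  0.001] cm [ 0.25  0.11 -0.07] | at [425.1 257.5 169.3] [-3.141e+00  1.000e-03  1.646e+00] t 3.7 w 93.0 F [ 0.3 -0.9  0.8]
```

View pics/w1.png

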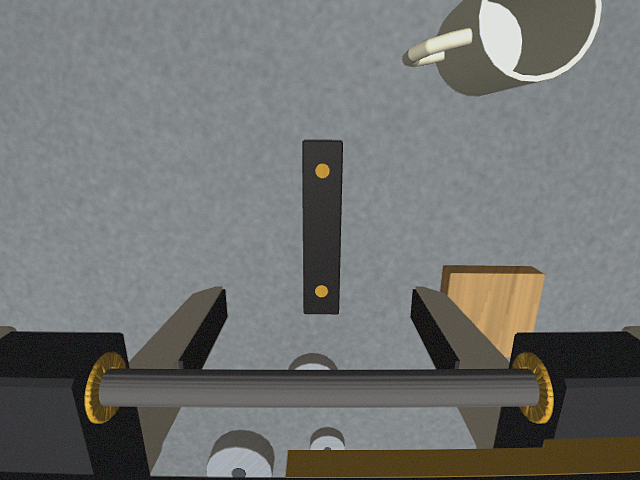

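The wrist view shows the rail with studs at (322,171) and (321,291), centred at about (321,226) between the fingers. I'll descend and grip.

```bash
python3 -m creep '[[0,0,0,0.2,0,4,-1],[0,0,0,0.2,0,8,-1],[0,0,0,0.2,0,12,-1],[0,0,0,0.2,0,15,-0.6],[0,0,0,0.2,0,16.5,-0.4],[0,0,0,0.2,0,16.5,0],[0,0,0,0.2,0,16.5,1],[0,0,0,0.2,0,16.5,1],[0,0,0,0.2,0,16.5,1],[0,0,0,0.2,0,16.5,1],[0,0,0,0.2,0,16.5,1],[0,0,0,0.2,0,16.5,1]]' 30; python3 d.py 606.8 10.2 70 1.636 425 259 80 1.64
```

```text
t: 4.67
position: [425.9, 258.1, 5.0]
orientation: [3.141, -0.0, 1.643]
force: [-1.0, 0.1, 0.1]
gripper_width: 37.6
grip_force: 0.0
rot [ 0.001 -0.     0.007] cm [-26.03  16.27  -6.5 ] | at [425.9 258.1   5. ] [ 3.141 -0.     1.643] t 4.7 w 37.6 F [-1.   0.1  0.1]
rot [ 0.001 -0.     0.003] cm [ 0.1  -0.07 -7.5 ] | at [425.9 258.1   5. ] [ 3.141 -0.     1.643] t 4.7 w 37.6 F [-1.   0.1  0.1]
```

```bash
python3 -m creep '[[0,0,0,0,0,0,1],[0,0,0,0,0,0,1],[0,0,0,0,0,-4,1],[0,0,0,0,0,-7.5,1],[0,0,0,-3,2,-7.5,1],[0,0,0,-6.5,4,-7.5,1],[0,0,0,-10,6,-7.5,1],[0,0,0,-13.5,8.1,-7.5,1],[0,0,0.007,-17,10.3,-7.5,1],[0,0,0.007,-20.5,12.5,-7.5,1],[0,0,0.007,-23.5,14.5,-7.5,1],[0,0,0.007,-26,16.3,-7.5,1]]' 30; python3 -m creep '[[0,0,0,0,0,0,1],[0,0,0,0,0,0,1]]'
cat > both.py <<'E'
from h import *
from m0 import M,A
for n in ['top','side','wrist']:
    st=robot.state();p=robot.grab_frame(n);cv2.imwrite(f'pics/b_{n}.png',p['pixels'])
    for k in ['plinth','carton']:
        for b in robot.cut_out(p,k)[:1]:
            c=np.argwhere(b['region']).mean(0)[::-1]
            w=px2w(p,c,20,st)[0]; print(n,k,round(b['score'],2),np.round(fit(p,b['region'],M[k],[w[0],w[1],A[k]],st),3))
E
python3 both.py;python3 d.py 606.8 10.2 6 1.636
```

```text
t: 5.67
position: [607.7, 8.0, 79.2]
orientation: [-3.141, 0.0, 1.635]
force: [1.0, 0.5, -1.2]
gripper_width: 33.9
grip_force: 30.0
t: 5.83
position: [607.2, 9.0, 78.9]
orientation: [-3.141, -0.0, 1.633]
force: [-0.7, 0.7, -2.4]
gripper_width: 33.8
grip_force: 30.0
top plinth 0.72 [5.99030e+02 2.11806e+02 6.47000e-01 4.15000e-01]
top carton 0.84 [ 6.18164e+02 -1.70317e+02  7.00000e-02  9.23000e-01]
side plinth 0.6 [ 5.75708e+02  2.18040e+02 -2.17000e-01  5.40000e-02]
side carton 0.87 [ 6.19264e+02 -1.67820e+02  5.80000e-02  9.31000e-01]
wrist plinth 0.63 [5.96731e+02 1.56706e+02 6.70000e-02 4.73000e-01]
wrist carton 0.68 [ 6.12575e+02 -8.33130e+01  6.80000e-02  1.52000e-01]
rot [0.    0.    0.001] cm [-0.1   0.    7.38] | at [606.7  11.2  79.8] [3.141 0.    1.637] t 6.3 w 33.6 F [ 0.6 -0.5 -1.8]
```

View pics/b_wrist.png

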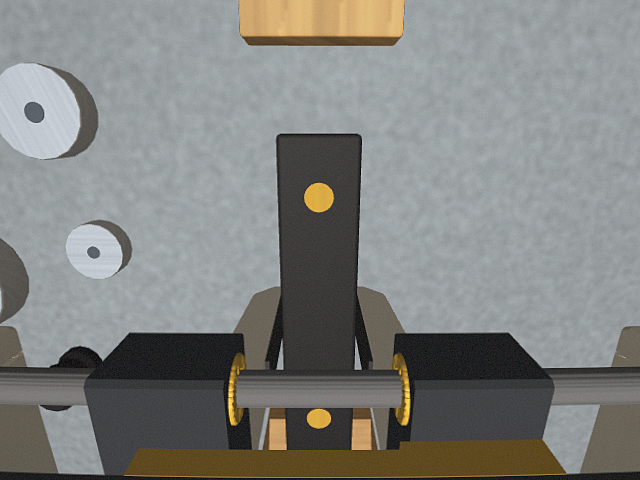

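The wrist view shows the rail held, with its end at (319,134). It is lined up with the plinth, whose face spans x 240–403 at y≈38. A quick check of that edge's position before lowering.

```bash
python3 - <<'E'
from h import *
st=robot.state();p=robot.grab_frame('wrist')
print(px2w(p,[[240,37],[403,37]],24,st).round(1),px2w(p,[[241,45],[402,45]],1,st).round(1))
print(px2w(p,[[277,135],[361,135]],98,st).round(1))
E
python3 d.py 606.8 10.2 6 1.636
```

```text
[[554.  140.   24. ]
 [643.1 145.9  24. ]] [[549.8 140.7   1. ]
 [647.4 147.1   1. ]]
[[584.2  90.1  98. ]
 [616.8  92.3  98. ]]
rot [0.    0.    0.001] cm [-0.08 -0.01  7.38] | at [606.8  11.   79.8] [3.141 0.    1.637] t 6.3 w 33.6 F [-0.4  0.4 -0.4]
```

```bash
python3 -m creep '[[0,0,0,-0.1,0,3.5,1],[0,0,0,-0.1,0,6,1],[0,0,0,-0.1,0,7,1],[0,0,0,-0.1,0,7.4,1],[0,0,0,-0.1,0,7.45,1],[0,0,0,-0.1,0,7.45,0.5],[0,0,0,-0.1,0,7.45,-0.2],[0,0,0,-0.1,0,7.45,-0.2],[0,0,0,-0.1,0,7.45,-0.2],[0,0,0,-0.1,0,7.45,-0.2],[0,0,0,-0.1,0,4,-0.2],[0,0,0,-0.1,0,-1,-0.2]]' ; python3 d.py 428.7 -263 160 1.285
```

```text
t: 7.33
position: [603.1, 9.7, 77.7]
orientation: [-3.133, -0.001, 1.636]
force: [1.2, 0.4, -0.2]
gripper_width: 55.9
grip_force: 0.0
rot [-0.009  0.     0.351] cm [-26.07 -19.25  -8.09] | at [603.1   9.7  77.7] [-3.133e+00 -1.000e-03  1.636e+00] t 7.3 w 55.9 F [ 1.2  0.4 -0.2]
```

```bash
python3 -m creep '[[0,0,0,0,0,-4,-0.3],[0,0,0.05,-2,-1.5,-8,-1],[0,0,0.351,-26.1,-19.5,-8,-1],[0,0,0.351,-26.1,-19.5,-8,-1],[0,0,0.351,-26.1,-19.5,-8,-1],[0,0,0.351,-26.1,-19.5,-8,-1],[0,0,0.351,-26.1,-19.5,-8,-1],[0,0,0.351,-26.1,-19.5,-8,-1],[0,0,0.351,-26.1,-19.5,-8,-1],[0,0,0.351,-26.1,-19.5,-8,-1],[0,0,0.351,-26.1,-19.5,-8,-1],[0,0,0.351,-26.1,-19.5,-8,-1]]'; python3 - <<'E'
from h import *
from m0 import *
from wm import look
look('block_mid')
p=robot.grab_frame('top')
for b in robot.cut_out(p,'rail_mid')[:2]:
    c=np.argwhere(b['region']).mean(0)[::-1];w=px2w(p,c,15)[0];print('rail',np.round(fit(p,b['region'],M['rail_mid'],[w[0],w[1],A['rail_mid']]),3))
cv2.imwrite('pics/t2.png',p['pixels'])
E
python3 d.py 428.7 -263 5 1.285
```

```text
t: 8.33
position: [429.3, -263.9, 161.6]
orientation: [3.141, -0.0, 1.283]
force: [-0.9, 1.1, -1.0]
gripper_width: 93.1
grip_force: 0.0
block_mid 0.64 [318. 227.] [ 428.503 -263.27     1.266    0.963]
rail [606.379   8.27    1.623   0.925]
rot [-0.    -0.     0.002] cm [-0.11 -0.12 15.62] | at [ 430.1 -262.4  161.2] [-3.142 -0.     1.287] t 8.5 w 93.2 F [ 0.5 -0.3 -0.2]
```

View pics/t2.png

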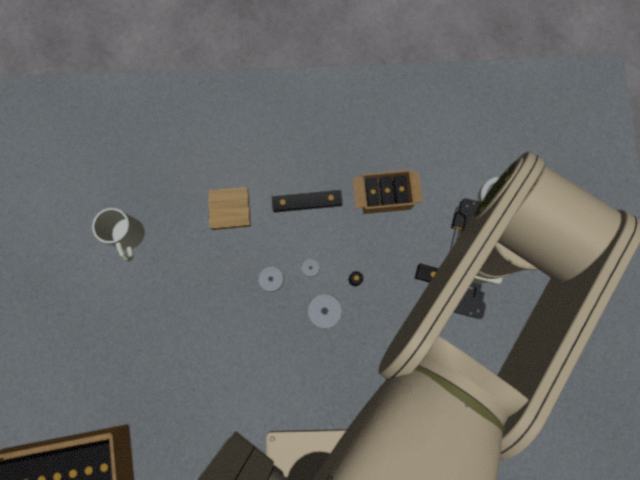

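The rail (272–341, y≈201) lies on the plinth–carton line. Gripping the block next.

```bash
python3 -m creep '[[0,0,0.015,-0.1,-0.1,4,-0.7],[0,0,0.015,-0.1,-0.1,8,-0.5],[0,0,0.015,-0.1,-0.1,12,-0.3],[0,0,0.015,-0.1,-0.1,14.5,-0.2],[0,0,0.015,-0.1,-0.1,15.6,-0.1],[0,0,0.015,-0.1,-0.1,15.6,1],[0,0,0.015,-0.1,-0.1,15.6,1],[0,0,0.015,-0.1,-0.1,15.6,1],[0,0,0.015,-0.1,-0.1,15.6,1],[0,0,0.015,-0.1,-0.1,15.6,1],[0,0,0.015,-0.1,-0.1,11.5,1],[0,0,0.015,-0.1,-0.1,4,1]]' 30; python3 d.py 560 -20 110 1.636 680.8 14.7 110 1.636
```

```text
t: 9.53
position: [425.7, -262.5, 86.5]
orientation: [-3.135, -0.002, 1.27]
force: [1.6, -0.7, 0.4]
gripper_width: 34.2
grip_force: 30.0
rot [-0.006 -0.003 -0.366] cm [27.15  5.62 -2.32] | at [ 425.7 -262.5   86.5] [-3.135e+00 -2.000e-03  1.270e+00] t 9.5 w 34.2 F [ 1.6 -0.7  0.4]
rot [-0.006 -0.003 -0.366] cm [34.04 16.13 -2.37] | at [ 425.7 -262.5   86.5] [-3.135e+00 -2.000e-03  1.270e+00] t 9.5 w 34.2 F [ 1.6 -0.7  0.4]
```

```bash
python3 -m creep '[[0,0,-0.366,34,16,0,1],[0,0,-0.366,34,16,0,1],[0,0,-0.366,34,16,0,1],[0,0,-0.366,34,16,0,1],[0,0,-0.366,34,16,0,1],[0,0,-0.366,34,16,0,1],[0,0,-0.366,34,16,0,1],[0,0,-0.366,34,16,0,1],[0,0,-0.366,34,16,0,1],[0,0,-0.366,34,16,0,1],[0,0,-0.366,34,16,0,1],[0,0,-0.366,34,16,0,1]]'; python3 - <<'E'
from h import *
st=robot.state();p=robot.grab_frame('wrist');cv2.imwrite('pics/w3.png',p['pixels'])
E
python3 d.py 680.8 14.7 20 1.636 680.8 14.7 5 1.636
```

```text
t: 10.53
position: [681.5, 13.0, 88.0]
orientation: [-3.141, 0.0, 1.637]
force: [0.0, -1.3, 0.1]
gripper_width: 33.9
grip_force: 30.0
rot [-0.     0.    -0.001] cm [ 0.25 -0.03  6.82] | at [681.3  12.2  88.2] [-3.141  0.     1.635] t 10.6 w 34.0 F [-0.1 -0.2 -0.1]
rot [-0.     0.    -0.001] cm [ 0.25 -0.03  8.32] | at [681.3  12.2  88.2] [-3.141  0.     1.635] t 10.6 w 34.0 F [-0.1 -0.2 -0.1]
```

View pics/w3.png

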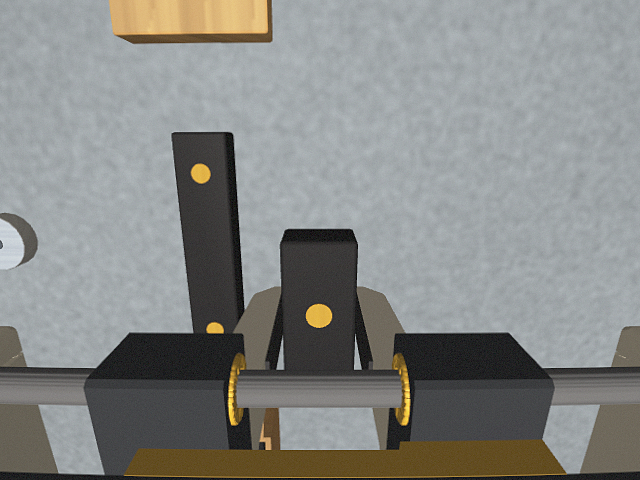

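```bash
python3 - <<'E'
from h import *
st=robot.state();p=robot.grab_frame('wrist')
print(px2w(p,[[173,134],[232,133],[243,323],[195,330],[200,173],[214.5,329]],24,st).round(1))
print(px2w(p,[[111,36],[272,42]],[24,0][0],st).round(1))
E
python3 d.py 680.8 14.7 20 1.636 680.8 14.7 5 1.636
```

```text
[[586.5  87.3  24. ]
 [622.5  90.   24. ]
 [629.7 -38.8  24. ]
 [595.3 -46.8  24. ]
 [602.4  64.7  24. ]
 [609.3 -45.   24. ]]
[[552.8 139.6  24. ]
 [645.2 141.4  24. ]]
rot [ 0.     0.    -0.001] cm [ 0.29 -0.02  6.84] | at [681.2  11.8  88.4] [3.142 0.    1.635] t 10.6 w 33.6 F [ 0.8 -0.5 -0.8]
rot [ 0.     0.    -0.001] cm [ 0.29 -0.02  8.34] | at [681.2  11.8  88.4] [3.142 0.    1.635] t 10.6 w 33.6 F [ 0.8 -0.5 -0.8]
```

```bash
python3 -m creep '[[0,0,0,0.25,0,4,1],[0,0,0,0.25,0,7,1],[0,0,0,0.25,0,7.9,1],[0,0,0,0.25,0,8.3,1],[0,0,0,0.25,0,8.35,1],[0,0,0,0.25,0,8.35,0.2],[0,0,0,0.25,0,8.35,0],[0,0,0,0.25,0,8.35,0],[0,0,0,0.25,0,8.35,0],[0,0,0,0.25,0,8.35,0],[0,0,0,0.25,0,4,0],[0,0,0,0.25,0,0,0]]' ; python3 d.py 430 95 160 1.6
```

```text
t: 11.63
position: [678.0, 15.7, 84.2]
orientation: [-3.133, -0.001, 1.636]
force: [0.7, -0.1, 0.2]
gripper_width: 46.6
grip_force: 0.0
rot [-0.009 -0.001  0.036] cm [  9.54 -24.29  -7.36] | at [678.   15.7  84.2] [-3.133e+00 -1.000e-03  1.636e+00] t 11.6 w 46.6 F [ 0.7 -0.1  0.2]
```

```bash
python3 -m creep '[[0,0,0,0,0,-4,-0.3],[0,0,0.036,9.5,-24.5,-7.5,-1],[0,0,0.036,9.5,-24.5,-7.5,-1],[0,0,0.036,9.5,-24.5,-7.5,-1],[0,0,0.036,9.5,-24.5,-7.5,-1],[0,0,0.036,9.5,-24.5,-7.5,-1],[0,0,0.036,9.5,-24.5,-7.5,-1],[0,0,0.036,9.5,-24.5,-7.5,-1],[0,0,0.036,9.5,-24.5,-7.5,-1],[0,0,0.036,9.5,-24.5,-7.5,-1],[0,0,0.036,9.5,-24.5,-7.5,-1]]'; python3 - <<'E'
from h import *
from m0 import *
from wm import look
look('plate_mid',0,'pics/w4.png')
p=robot.grab_frame('top')
for k in ['rail_mid','block_mid']:
  for b in robot.cut_out(p,k)[:2]:
    c=np.argwhere(b['region']).mean(0)[::-1];w=px2w(p,c,15)[0];print(k,np.round(fit(p,b['region'],M[k],[w[0],w[1],[1.5,1.64,1.8]]),3))
cv2.imwrite('pics/t3.png',p['pixels'])
E
python3 d.py 430 95 5 1.6
```

```text
t: 12.55
position: [431.7, 94.3, 163.2]
orientation: [3.14, 0.0, 1.6]
force: [0.2, 0.3, -0.6]
gripper_width: 92.9
grip_force: 0.0
plate_mid 0.97 [338. 314.] [452.693  -2.273   0.47    0.474]
plate_mid 0.66 [317. 227.] [4.29249e+02 9.49400e+01 7.90000e-02 9.74000e-01]
plate_mid 0.55 [245. 339.] [ 3.64088e+02 -2.21530e+01  1.07000e-01  7.91000e-01]
rail_mid [606.738   0.861   1.631   0.865]
block_mid [679.838  13.102   1.633   0.925]
block_mid [ 6.20233e+02 -4.44324e+02  7.94000e-01  2.90000e-01]
rot [-0.001  0.    -0.001] cm [ 0.1  -0.11 15.75] | at [431.3  94.  162.5] [-3.141  0.     1.599] t 12.8 w 92.5 F [ 0.5  0.8 -0.1]
```

View pics/w4.png

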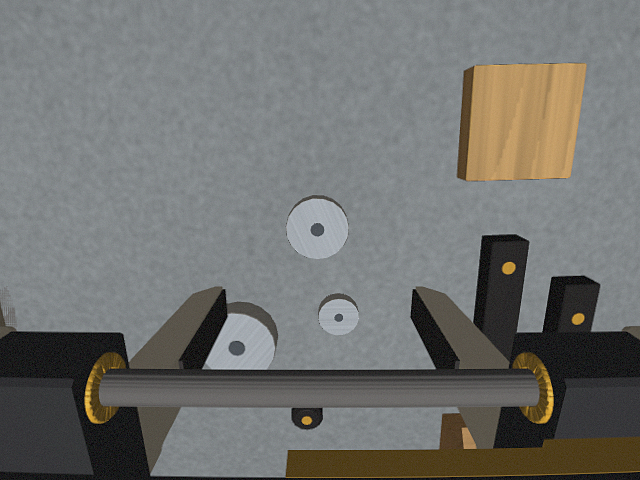

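View pics/t3.png

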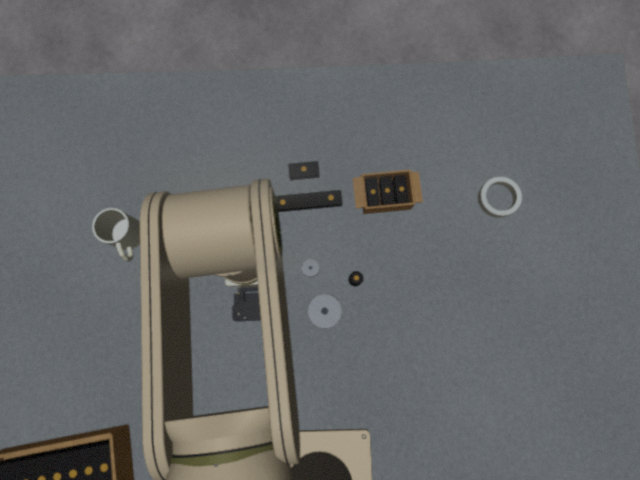

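The wrist view shows the plate at (317,229) between the fingers, with the small (339,317) and large (236,348) discs clear. The top view shows the block at (304,170), parallel behind the rail. Gripping the plate.

```bash
python3 -c "
from wm import *
look('plinth')"; python3 -m creep '[[0,0,0,0.1,-0.15,4,-1],[0,0,0,0.1,-0.15,8,-1],[0,0,0,0.1,-0.15,12,-1],[0,0,0,0.1,-0.15,14.8,-0.9],[0,0,0,0.1,-0.15,15.8,-0.7],[0,0,0,0.1,-0.15,15.8,1],[0,0,0,0.1,-0.15,15.8,1],[0,0,0,0.1,-0.15,15.8,1],[0,0,0,0.1,-0.15,15.8,1],[0,0,0,0.1,-0.15,15.8,1],[0,0,0,0.1,-0.15,12,1],[0,0,0,0.1,-0.15,8,1]]' 35; python3 d.py 595.4 189.5 75 1.636
```

```text
plinth 0.79 [521. 120.] [5.94421e+02 1.88518e+02 6.50000e-02 9.75000e-01]
t: 13.9
position: [426.2, 95.0, 81.2]
orientation: [-3.135, 0.001, 1.6]
force: [1.2, 0.3, -0.6]
gripper_width: 55.3
grip_force: 35.0
rot [-0.007  0.    -0.036] cm [ 8.96 17.19  0.5 ] | at [426.2  95.   81.2] [-3.135e+00  1.000e-03  1.600e+00] t 13.9 w 55.3 F [ 1.2  0.3 -0.6]
```

```bash
python3 -m creep '[[0,0,0,3,4,0,1],[0,0,-0.036,6,8,0,1],[0,0,-0.036,8.9,12,0,1],[0,0,-0.036,8.9,15,0,1],[0,0,-0.036,8.9,16.5,0,1],[0,0,-0.036,8.9,16.5,0,1],[0,0,-0.036,8.9,16.5,0,1]]'; python3 - <<'E'
from h import *
p=robot.grab_frame('wrist');cv2.imwrite('pics/w5.png',p['pixels'])
E
python3 d.py 595 189 30 1.636
```

```text
t: 14.48
position: [592.2, 189.2, 82.4]
orientation: [-3.141, 0.0, 1.636]
force: [-0.7, -0.1, -1.6]
gripper_width: 55.4
grip_force: 35.0
rot [-0.001  0.    -0.   ] cm [-0.02  0.38  5.24] | at [591.3 189.   82.4] [-3.14   0.     1.636] t 14.5 w 55.2 F [-0.7  0.2 -2.2]
```

View pics/w5.png

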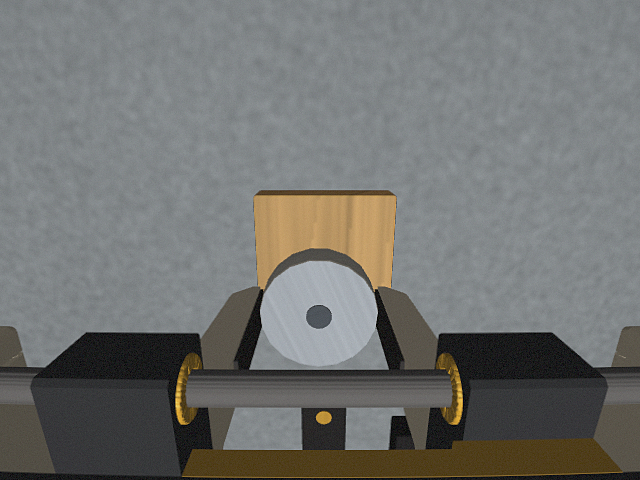

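The plate is held (centre (319,316)). The plinth's far edge runs (254,195)–(396,195).

```bash
python3 - <<'E'
from h import *
st=robot.state();p=robot.grab_frame('wrist')
w=px2w(p,[[254,195],[396,195]],24,st);print(w.round(1), (w.mean(0)+45*np.array([np.sin(.065),-np.cos(.065),0])).round(1))
print(px2w(p,[[319,316.5]],82-5+20,st).round(1))
E
python3 d.py 595 189 29.5 1.636
```

```text
[[547.3 230.6  24. ]
 [635.  236.4  24. ]] [594.1 188.6  24. ]
[[590.4 188.7  97. ]]
rot [-0.001  0.    -0.   ] cm [-0.01  0.43  5.3 ] | at [590.8 188.8  82.5] [-3.14   0.     1.636] t 14.6 w 55.2 F [-0.3 -0.5 -1.7]
```

```bash
python3 -m creep '[[0,0,0,0,0.4,2,1],[0,0,0,0,0.4,4.2,1],[0,0,0,0,0.4,5.1,1],[0,0,0,0,0.4,5.35,1],[0,0,0,0,0.4,5.35,1],[0,0,0,0,0.4,5.35,-0.4],[0,0,0,0,0.4,5.35,-0.6],[0,0,0,0,0.4,5.35,-0.6],[0,0,0,0,0.4,5.35,-0.6],[0,0,0,0,0.4,5.35,-0.6],[0,0,0,0,0.4,2,-0.6],[0,0,0,0,0.4,-2,-0.6]]' ; python3 d.py 423.5 -93.5 170 1.6
```

```text
t: 15.58
position: [592.2, 188.5, 99.1]
orientation: [-3.133, 0.001, 1.636]
force: [0.9, -0.6, 0.3]
gripper_width: 74.4
grip_force: 0.0
rot [-0.009  0.002  0.036] cm [-27.05 -18.72  -6.89] | at [592.2 188.5  99.1] [-3.133e+00  1.000e-03  1.636e+00] t 15.6 w 74.4 F [ 0.9 -0.6  0.3]
```

```bash
python3 -m creep '[[0,0,0,0,0,-3,-0.6],[0,0,0.036,-27,-19.1,-5,-1],[0,0,0.036,-27,-19.1,-5,-1],[0,0,0.036,-27,-19.1,-5,-1],[0,0,0.036,-27,-19.1,-5,-1],[0,0,0.036,-27,-19.1,-5,-1],[0,0,0.036,-27,-19.1,-5,-1],[0,0,0.036,-27,-19.1,-5,-1],[0,0,0.036,-27,-19.1,-5,-1],[0,0,0.036,-27,-19.1,-5,-1],[0,0,0.036,-27,-19.1,-5,-1]]'; python3 - <<'E'
from h import *
from m0 import *
from wm import look
look('knob_mid',0,'pics/w6.png')
p=robot.grab_frame('top')
for b in robot.cut_out(p,'plate_mid')[:4]:
    m=b['region'];c=np.argwhere(m).mean(0)[::-1];w=px2w(p,c,40)[0];print(c.round(),np.round(fit(p,m,M['plate_mid'],[w[0],w[1],[0]],None,24),3))
E
python3 d.py 423.5 -93.5 12 1.6
```

```text
t: 16.5
position: [422.2, -94.3, 153.4]
orientation: [3.14, 0.001, 1.595]
force: [0.2, 0.5, -0.3]
gripper_width: 92.4
grip_force: 0.0
knob_mid 0.79 [322. 232.] [ 4.23783e+02 -9.20420e+01 -7.00000e-03  8.62000e-01]
[330. 312.] [ 3.51472e+02 -3.53970e+01  1.17000e-01  7.14000e-01]
[227. 206.] [5.93439e+02 1.87040e+02 1.51000e-01 9.05000e-01]
[308. 267.] [ 4.53983e+02 -2.94700e+00  1.92000e-01  2.97000e-01]
rot [ 0.    -0.     0.001] cm [-0.2   0.03 14.08] | at [423.1 -91.5 152.8] [ 3.142 -0.     1.601] t 16.7 w 92.6 F [0.1 0.1 0.4]
```

View pics/w6.png

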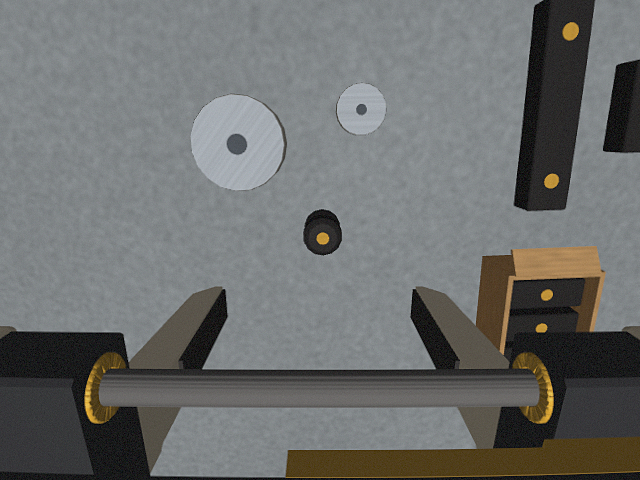

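The wrist view shows the knob at (322,232), brass dot at (323,238), with the discs well away.

```bash
python3 - <<'E'
from h import *
st=robot.state();p=robot.grab_frame('wrist');print(px2w(p,[[323,238]],40,st))
E
python3 d.py 423.7 -92.5 12 1.6
```

```text
[[425.51248032 -90.15602723  40.        ]]
rot [-0.    -0.     0.002] cm [-0.12  0.06 14.07] | at [423.1 -91.4 152.7] [-3.141 -0.     1.602] t 16.8 w 93.2 F [-0.1 -0.3  1.3]
```

```bash
python3 -m creep '[[0,0,0,0,0.15,4,-0.4],[0,0,0,0,0.15,8,-0.2],[0,0,0,0,0.15,12,-0.1],[0,0,0,0,0.15,14,0],[0,0,0,0,0.15,14.1,0.1],[0,0,0,0,0.15,14.1,1],[0,0,0,0,0.15,14.1,1],[0,0,0,0,0.15,14.1,1],[0,0,0,0,0.15,14.1,1],[0,0,0,0,0.15,14.1,1],[0,0,0,0,0.15,10,1],[0,0,0,0,0.15,4,1]]' 25; python3 d.py 594.6 189 120 1.636
```

```text
t: 17.75
position: [421.5, -91.6, 93.4]
orientation: [-3.136, -0.002, 1.6]
force: [1.3, -0.2, -0.1]
gripper_width: 31.3
grip_force: 25.0
rot [-0.006 -0.002 -0.036] cm [27.56 18.09 -2.7 ] | at [421.5 -91.6  93.4] [-3.136e+00 -2.000e-03  1.600e+00] t 17.8 w 31.3 F [ 1.3 -0.2 -0.1]
```

```bash
python3 -m creep '[[0,0,-0.036,27.5,17.8,0,1],[0,0,-0.036,27.5,17.8,0,1],[0,0,-0.036,27.5,17.8,0,1],[0,0,-0.036,27.5,17.8,0,1],[0,0,-0.036,27.5,17.8,0,1],[0,0,-0.036,27.5,17.8,0,1],[0,0,-0.036,27.5,17.8,0,1],[0,0,-0.036,27.5,17.8,0,1],[0,0,-0.036,27.5,17.8,0,1],[0,0,-0.036,27.5,17.8,0,1],[0,0,-0.036,27.5,17.8,0,1]]'; python3 - <<'E'
from h import *
from m0 import *
st=robot.state();p=robot.grab_frame('wrist');cv2.imwrite('pics/w7.png',p['pixels'])
for n,k,z in (('plate_mid','plate_mid',24),('plinth','plinth',0)):
  for b in robot.cut_out(p,n)[:2]:
    m=b['region'];c=np.argwhere(m).mean(0)[::-1];w=px2w(p,c,z+15,st)[0];print(k,c.round(),np.round(fit(p,m,M[k],[w[0],w[1],[0.06]],st,z),3))
E
python3 d.py 594.6 189 56.5 1.636
```

```text
t: 18.67
position: [593.9, 187.4, 94.5]
orientation: [-3.141, 0.0, 1.636]
force: [-0.8, 0.2, -1.6]
gripper_width: 31.6
grip_force: 25.0
plate_mid [ 66. 445.] [385.435   8.498   0.541   0.405]
plate_mid [320. 249.] [5.93724e+02 1.88718e+02 1.52000e-01 6.66000e-01]
plinth [323. 224.] [5.93221e+02 2.10081e+02 6.00000e-02 4.78000e-01]
rot [ 0.     0.    -0.002] cm [0.26 0.09 3.84] | at [593.9 186.4  94.9] [3.141 0.    1.634] t 18.8 w 31.2 F [-0.3  0.3 -0.3]
```

View pics/w7.png

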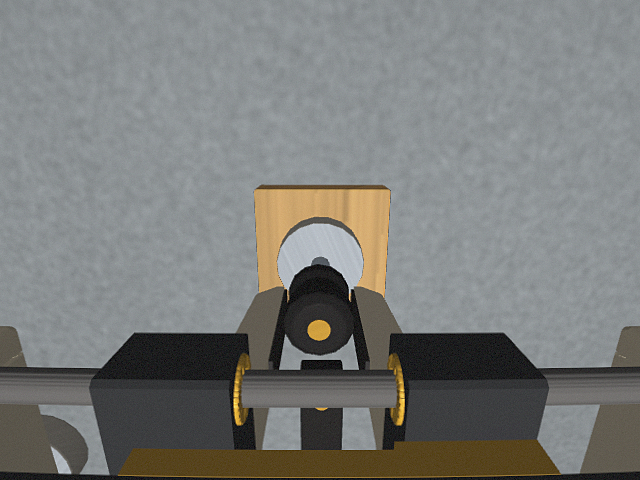

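The plate's rim is at x 278–363 with its far point at (320,220). The plinth edge is at y≈189 and the knob dot at (319,330).

```bash
python3 - <<'E'
from h import *
st=robot.state();p=robot.grab_frame('wrist');print(st['position'])
im=cv2.cvtColor(p['pixels'],cv2.COLOR_BGR2GRAY)
n=np.array([-np.sin(.065),np.cos(.065),0])
e=px2w(p,[[255,189],[390,189]],24,st).mean(0);print('plinth',e-45*n)
r=px2w(p,[[278,260],[363,260],[320.5,224]],44,st);print('rim',r.round(1),'dist',np.linalg.norm(r[0]-r[1]))
print('knob',px2w(p,[[319,330]],st['position'][2]-12+40,st))
E
cat >/dev/null; python3 - <<'E'
import cv2
i=cv2.imread('pics/w7.png')[170:370,230:410];cv2.imwrite('pics/w7c.png',cv2.resize(i,None,fx=3,fy=3,interpolation=2))
E
```

```text
[593.87352716 186.39883566  94.93127424]
plinth [595.31427297 187.84894342  24.        ]
rim [[566.9 189.2  44. ]
 [620.5 192.6  44. ]
 [592.2 214.1  44. ]] dist 53.637882178272314
knob [[592.90954443 186.89184653 122.93127424]]
```

View pics/w7c.png

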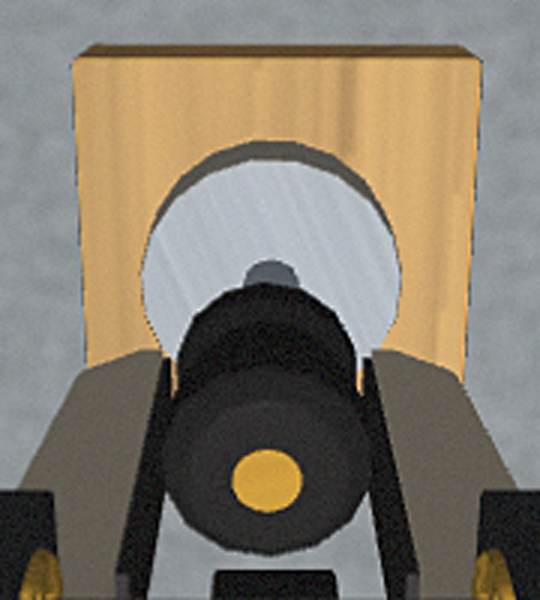

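```bash
python3 -m creep '[[0,0,0,0.05,0.1,1.5,1],[0,0,0,0.05,0.1,3,1],[0,0,0,0.05,0.1,3.7,1],[0,0,0,0.05,0.1,3.88,1],[0,0,0,0.05,0.1,3.9,1],[0,0,0,0.05,0.1,3.9,1],[0,0,0,0.05,0.1,3.9,0.2],[0,0,0,0.05,0.1,3.9,-0.2],[0,0,0,0.05,0.1,3.9,-0.2],[0,0,0,0.05,0.1,3.9,-0.2],[0,0,0,0.05,0.1,0,-0.2],[0,0,0,0.05,0.1,-4,-0.2]]'; python3 -m creep '[[0,0,0,0,0,-4,-0.2],[0,0,0,0,0,-4,-0.2],[0,0,0,-16,16,-6,-0.2],[0,0,0,-30,20,-6,-0.2],[0,0,0,-30,20,-6,-0.2],[0,0,0,-30,20,-6,-0.2],[0,0,0,-30,25,-6,-0.2],[0,0,0,-40,25,-6,-0.2],[0,0,0,-45,25,-6,-0.2],[0,0,0,-45,25,-6,-0.2],[0,0,0,-45,25,-6,-0.2],[0,0,0,-45,25,-6,-0.2]]'
```

```text
t: 19.87
position: [592.0, 187.5, 131.3]
orientation: [-3.134, 0.001, 1.636]
force: [1.0, 1.2, -0.0]
gripper_width: 55.4
grip_force: 0.0
t: 20.87
position: [827.7, -154.6, 191.5]
orientation: [3.141, -0.0, 1.636]
force: [1.1, 0.3, 0.9]
gripper_width: 55.6
grip_force: 0.0
```

I overshot to the far side, but at a safe height. Moving clear to the right, then a final look.

```bash
python3 -m creep '[[0,0,0,-18,-38,-3,-0.2],[0,0,0,-18,-38,-3,-0.2],[0,0,0,-18,-38,-3,-0.2],[0,0,0,-18,-38,-3,-0.2],[0,0,0,-18,-38,-3,-0.2],[0,0,0,-18,-38,-3,-0.2],[0,0,0,-18,-38,-3,-0.2],[0,0,0,-18,-38,-3,-0.2],[0,0,0,-18,-38,-3,-0.2],[0,0,0,-18,-38,-3,-0.2],[0,0,0,-18,-38,-3,-0.2],[0,0,0,-18,-38,-3,-0.2]]'; python3 - <<'E'
from h import *
from m0 import *
I=[]
for n in ('top','side'):
  p=robot.grab_frame(n);I.append(p['pixels'])
  for k,z in (('rail_mid',0),('block_mid',0),('plate_mid',24),('knob_mid',44),('plinth',0),('carton',0),('mug',0),('tape',0)):
    if k in('mug','tape'): print(k,[np.round(b['centre']) for b in robot.boxes_of(p,k)[:1]]);continue
    for b in robot.cut_out(p,k)[:3]:
      m=b['region'];c=np.argwhere(m).mean(0)[::-1];w=px2w(p,c,z+15)[0];f=fit(p,m,M[k],[w[0],w[1],[1.5,1.64,1.8] if k[:2]in('ra','bl') else [.06]],None,z)
      if f[3]>.6: print(n,k,np.round(f,3))
a=cv2.resize(I[0][130:300,80:540],(800,296));b=cv2.resize(I[1][80:380,230:500],(270,300))
c=np.zeros((600,800,3),np.uint8);c[:296]=a;c[300:,:270]=b;cv2.imwrite('pics/fin.png',c)
E
```

```text
t: 21.87
position: [457.7, -358.9, 222.4]
orientation: [3.141, 0.001, 1.632]
force: [-0.3, 0.5, 0.8]
gripper_width: 55.7
grip_force: 0.0
top rail_mid [605.976   7.984   1.641   0.936]
top block_mid [679.994  13.275   1.644   0.916]
top plate_mid [ 3.49759e+02 -2.35280e+01  3.31000e-01  6.07000e-01]
top knob_mid [5.92839e+02 1.84384e+02 2.48000e-01 8.38000e-01]
top plinth [5.95488e+02 1.87508e+02 6.60000e-02 6.47000e-01]
top plinth [ 6.22658e+02 -1.81125e+02  5.50000e-02  6.45000e-01]
top carton [ 6.18082e+02 -1.70560e+02  7.90000e-02  9.24000e-01]
mug [array([543., 424.,  52.])]
tape [array([ 597., -407.,   24.])]
side block_mid [682.299  19.955   1.484   0.825]
side plate_mid [ 3.51004e+02 -4.50190e+01  2.42000e-01  6.32000e-01]
mug []
tape [array([ 597., -426.,   24.])]
```

View pics/fin.png

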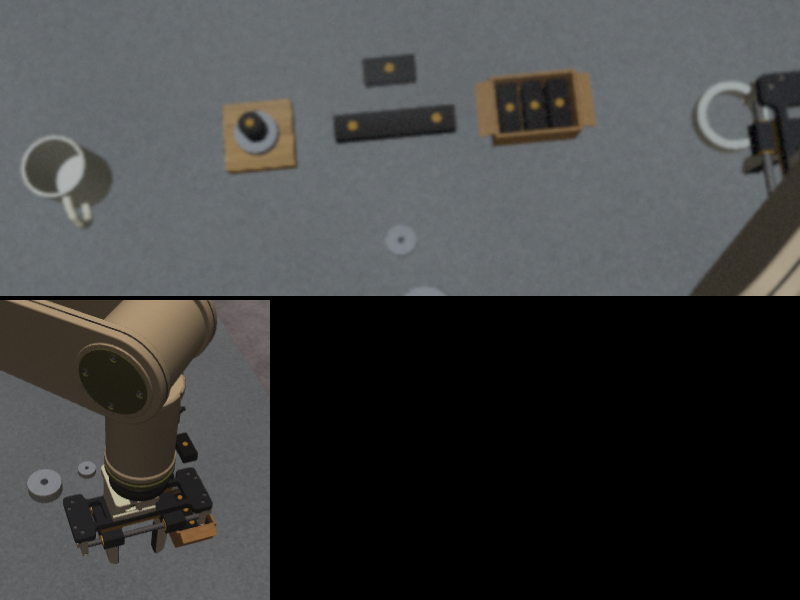

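The final view shows the knob upright on the plate on the plinth. The rail is at the midpoint and the block is parallel behind it at about a 40 mm gap. Mug and tape are unmoved.

```bash
python3 -c "
from cell import robot
print(robot.hand_in())"
```

```text
the job is handed in; nothing more can be done
None
```

The job is handed in, but no verdict came back: the rail, block, plate and knob are set out as asked, each within about 3 mm by the cameras, at about 22 s of robot time with the mug and tape roll still standing in place.

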